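# Slide an empty tin through the flap of the ledge's scrap bin

### The job

Get the empty anchovy tin into the scrap bin sunk in the tiled ledge without picking it up: press the bin's spring flap down with one finger and, while that finger keeps it open, push the tin over the lip with the other finger so that it drops inside. Do not shove the tin onto the shut flap, and leave the other things on the ledge where they stand. Then take the hand away and let the flap spring shut.

Things in the scene. Friction and masses are not known exactly. Their poses are not given: they have to be found in the camera images.
- ledge: White tiled ledge, fixed, level top at z = 160 mm, with a sunken steel scrap bin: mouth 128 mm (ledge y) x 150 mm (ledge x), floor z = 0, reaching 60 mm back under the 14 mm thick lip; flush steel frame and flap. Origin under the mouth's centre at z = 0; z up. +y points from the lip edge (y = -64 mm) to the hinge edge (y = +64 mm). Tiles span x -130 to 250, y -500 to 490 mm.
- lip (a point): Middle of the lip: the edge of the mouth, level with the ledge top, where the flap's free edge lies when shut. The tin has to go over this edge, towards the ledge's +y. Axes as ledge.
- hinge (a point): Middle of the hinge edge of the mouth, 128 mm from the lip, marked by two dark hinge knuckles. Axes as ledge.
- flap (a joint): Flap angle (rad): 0 shut and flush, up to 1.35 as its free edge at the lip is pressed down into the bin about the hinge edge. Flat metal plate, 125 mm hinge to free edge, 146 mm wide. A spring (0.15 to 0.28 N m) swings it shut in under half a second when let go; it bears the tin's weight. A fingertip d below the ledge top, r from the hinge, opens it to about atan(d/r).
- tin: Emptied anchovy tin, lid peeled off: shallow open metal tray, rectangle with round corners, 82 mm along its x, 50 mm along its y, 20 mm high, about 22 g, loose on the ledge on the lip side of the bin, its long sides roughly parallel to the lip. Origin: centre of its underside; z up.
- tin_mid (a point): The middle of the tin, 10 mm above the centre of its underside.
- canister: Bystander: stainless canister with domed lid and press button, 103 mm across, 136 mm tall. Origin: centre of its underside.
- cups: Bystander: stack of green plastic nesting cups, 74 mm across, 132 mm tall. Origin: centre of its underside.
- mortar: Bystander: white ceramic mortar, 116 mm across, 85 mm tall, with its pestle leaning out along its +x to 76 mm from the axis and 146 mm height. Origin: centre of its underside.
- steamer: Bystander: perforated aluminium steamer tier, 210 mm across (250 mm over its two side grips), 100 mm tall. Origin: centre of its underside.
There are look-alikes about, which are no part of the job. Of the things that look like the tin, the middle-sized one is meant.

How it is judged (in metres and radians):
On the way, in this order (a step that is already met when the one before it is completed fails the run):
1. one finger holds the flap open (over 0.2 rad) while a finger pushes the tin, the tin's middle still on the ledge before the lip (value of joint flap above 0.2 rad and contact force between the fingers and flap above 0.1 N and contact force between the fingers and tin above 0.01 N and y of tin_mid in the frame of lip below 0 m and height (world z) of tin_mid above 0.16 m), for 0.1 s.
2. the tin's middle goes over the lip while a finger still holds the flap open (value of joint flap above 0.2 rad and contact force between the fingers and flap above 0.1 N and x of tin_mid in the frame of ledge between -0.075 and 0.075 m and y of tin_mid in the frame of lip above 0.003 m), for 0.05 s.
At the end, for the whole second after the job is handed in: The tin lies at rest inside the bin (its middle within the bin's walls and lower than 80 mm), the flap is shut again (under 0.06 rad), and the canister, cups, mortar and steamer stand within 30 mm of where they were (x of tin_mid in the frame of ledge between -0.075 and 0.075 m and y of tin_mid in the frame of ledge between -0.124 and 0.064 m and height (world z) of tin_mid below 0.08 m and linear speed of tin below 0.03 m/s and value of joint flap below 0.06 rad and distance of each of canister, cups, mortar, steamer from where it was at the start of the episode below 0.03 m); the robot touches nothing.
It fails at once if the tin is picked up (its middle more than 20 mm above its height on the ledge) (height (world z) of tin_mid above 0.19 m).
It fails at once if the tin's middle is shoved onto the shut flap (flap under 0.12 rad) (x of tin_mid in the frame of ledge between -0.075 and 0.075 m and height (world z) of tin_mid above 0.16 m and y of tin_mid in the frame of lip between 0.004 and 0.128 m and value of joint flap below 0.12 rad).
It fails at once if another thing on the ledge is moved by over 30 mm or tipped (distance of any of canister, cups, mortar, steamer from where it was at the start of the episode above 0.03 m or angle between any of canister, cups, mortar, steamer's own z axis and vertical above 0.3 rad).
It also fails if it takes over 48 s, if anything falls off the work surface, if the arm or the gripper's body presses on something with over 40 N, if the wrist force passes 120 N, or if a joint passes its speed limit or range.

### The arm

A 6-joint arm with a two-finger parallel gripper is mounted at the origin on the work surface. World frame = base frame: x ahead of the robot, y to its left, z up, the work surface at z = 0. Lengths are in mm, angles in rad, forces in N, time in s.
With the tool pointing down it reaches from about 275 to 750 mm from the base axis. Payload 10.2 kg.
Tool frame: the origin (TCP) lies at the very end of the fingers, on their centre line; the grasp point (between the pads) lies 19 mm behind it (ctrl.tcp_to_grasp is the distance from the TCP to the grasp point, in mm); z points along the fingers, x is the direction in which the jaws open and shut, and the axes are right-handed (so a half turn about z gives the same grasp; the last joint's range is limited). The gripper opens to 85 mm and grips with 20 to 120 N. Pads are 22 mm wide; open, the fingers measure 114 mm over their backs; the gripper's body (76 mm by 85 mm) begins 54 mm behind the grasp point. The pads swing forward as they close: fully open they stand 13 mm farther back than shut.
Start: joints at [1.069, 0.313, 1.498, -0, 1.331, -0.223], TCP at [144.494, 504.73, 231.294] pointing down, gripper open.
Joint ranges: [-2.94, 2.94], [-0.97, 2.17], [0.19, 2.56], [-1.23, 4.37], [0.02, 3.11], [-2.88, 2.88]. Speed limits (rad/s): [2.39, 2.39, 3.01, 3.14, 3.14, 3.14].

### API

Orientations are given as a unit quaternion [w, x, y, z].
In Python, from rig import monitor, vision, order, ctrl gives the robot as it stands. The module is installed in compiled form; this text tells all that it offers.
- The arm moves only by the shell command python3 -m pendant 'ROWS' [FORCE]. ROWS is JSON, a list that holds one entry, the list of rows, each a list of 5 numbers: the closure, from -1 (fully open) to 1 (shut), then the shift along the world's x, y, z in m, then the turn about the world's z in degrees. In form: [[[fingers, dx, dy, dz, spin], ...]]. A call has 1 to 20 rows; each row is the pose to reach, as a shift and turn from the pose commanded when the call began; what a row does not reach only later rows make up. A row lasts 1/10 s, in which the tool goes at most 50 mm and 8.59 degrees, less where a joint would pass 70% of its speed; a pose out of reach is approached as far as the arm can. A call with a gripper value outside its range is refused whole. The fingers move at their own pace and stop on an object; FORCE is the grip in N (left out, the last holds). Time passes only in rows, so rows that repeat a pose let the fingers close. It gives the time, the measured TCP pose, the force and the opening at its end, in the units of the state.
- monitor.sense(): the state, without advancing time (a new reading comes with each control period).
- vision.capture(name): name is "side" or "top" or "wrist"; returns (picture, depth): 400x640x3 uint8, red, green, blue; 400x640 float32, mm along the optical axis (not along the pixel's ray), 0 where there is no reading.
- vision.camera_info(name): a dict with "fov_y" (degrees; the focal length in pixels is half the picture's height over the tangent of half this angle, whatever the lens; pixels are square), "cx", "cy" (the principal point, pixels), "R" (3x3) and "t" (3): a world point X has camera coordinates R X + t; the wrist camera has in their place "hand_eye" (4x4, takes a point from camera to tool coordinates, whose origin is the TCP and whose axes are the tool frame's). Camera axes: x right, y down, z forward; pixel columns grow to the right and rows downward; lengths in mm; the calibration is good to about 2 mm. The wrist camera is an equidistant fisheye: a pixel r from the principal point sees the ray r / f radians off the axis. A picture is of the moment at which its call begins: read the wrist's pose just before it. camera_info takes no time and is no camera call.
- order.finish_job(): hands the job in, once; it reports no verdict.
The state is a dict: "time_s": time; "joints": joint angles; "dq": joint speeds; "tau": joint torques, N m; "eef_pos": TCP position; "ee_rot": TCP orientation; "force": force on the tool from outside, world axes, zero at the start; "wrist_torque": the same for the moment, N m; "grip_width": opening from 0.0 (shut) to 1.0 (fully open).
Only numpy, scipy, OpenCV 4.12 (cv2) and the standard library are available. Lean on these libraries where they do the work, as an engineer would, in place of code of your own. Each camera call takes 0.05 s, during which the arm holds its last target.

## Working session

There is one attempt and no reset: what is moved stays moved. The work goes in short steps, Python scripts to look and compute and a shell command to move; the robot and the scene stay as the last step left them, time stands still between calls to the robot, and variables do not carry over. Pictures are saved under pics/ and viewed, and the job is handed in when it is done.

```bash
mkdir -p pics; python3 - <<'E'
from rig import monitor, vision
import cv2,numpy as np
s=monitor.sense();print(s)
for n in("side","top","wrist"):
    p,d=vision.capture(n);cv2.imwrite(f"pics/{n}0.png",p[:,:,::-1]);np.savez(f"{n}0.npz",p=p,d=d);print(n,vision.camera_info(n))
E
```

```text
{'time_s': 0.0, 'joints': array([ 1.06858130e+00,  3.13449811e-01,  1.49843610e+00,  1.33187713e-05,
        1.33102420e+00, -2.23398721e-01]), 'dq': array([-7.48177291e-04, -1.63558664e-04, -8.43069127e-05, -4.09752533e-04,
        8.99219872e-04, -7.55836794e-04]), 'tau': array([ 1.61609451e-04, -4.12264323e+01, -2.59741366e+01, -1.93275609e-04,
        4.16273688e-03,  5.03389219e-05]), 'eef_pos': array([144.36788837, 504.48784731, 230.73555095]), 'ee_rot': array([ 2.64262109e-04,  7.98504965e-01,  6.01987863e-01, -6.03431904e-04]), 'force': array([ 0.13776325, -0.2452993 ,  0.16952697]), 'wrist_torque': array([ 0.00948128,  0.01208854, -0.04657277]), 'grip_width': 1.0032829303887982}
side {'fov_y': 54.76340546987819, 'cx': 315.90894638977153, 'cy': 199.61489877858506, 'R': array([[ 0.78829783, -0.61507134, -0.01654591],
       [-0.40989052, -0.50489539, -0.7596515 ],
       [ 0.45888592,  0.60561365, -0.65011985]]), 't': array([-319.36683207,  317.13161691,  873.26965278])}
top {'fov_y': 42.818602668316224, 'cx': 316.09256153769337, 'cy': 206.1640552501111, 'R': array([[ 0.02368078, -0.99970438,  0.00551195],
       [-0.98514421, -0.02427322, -0.17000499],
       [ 0.17008853, -0.00140421, -0.98542779]]), 't': array([  48.74461733,  508.79775286, 1683.25404251])}
wrist {'fov_y': 65.70646984690485, 'cx': 318.68467659171074, 'cy': 198.62622753859, 'hand_eye': array([[ 9.99999860e-01,  4.89312830e-04,  2.01085687e-04,
        -1.01019756e-01],
       [-5.26307723e-04,  9.58642111e-01,  2.84613818e-01,
        -7.20723912e+01],
       [-5.35040150e-05, -2.84613884e-01,  9.58642235e-01,
        -1.42438215e+02],
       [ 0.00000000e+00,  0.00000000e+00,  0.00000000e+00,
         1.00000000e+00]])}
```

View pics/top0.png

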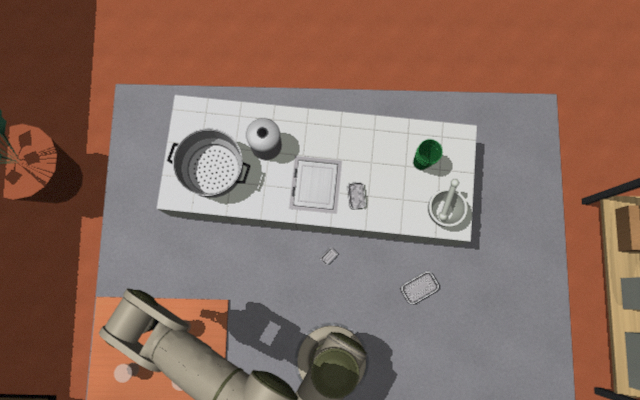

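View pics/side0.png

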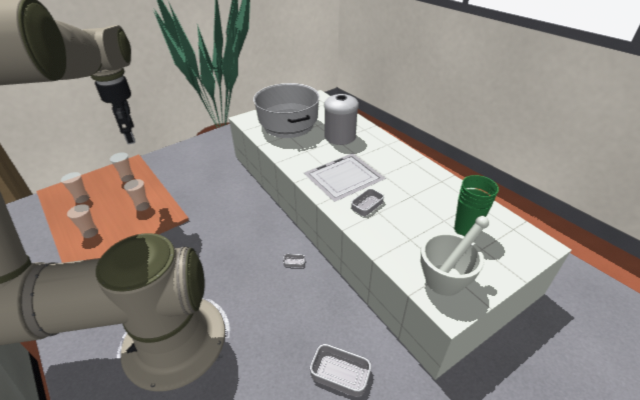

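View pics/wrist0.png

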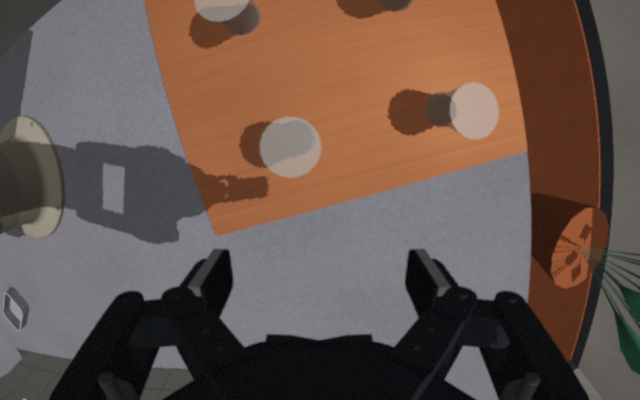

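Tin-like candidates in the top view are a small tray at (331,256) on the floor surface, a large tray at (420,288) on the floor surface, and a mid-sized one at (357,196) on the ledge by the lip. The ledge one fits, and I'll check it in a crop.

```bash
cat > h.py <<'E'
import numpy as np,cv2
from rig import vision
def f(i): return 200/np.tan(np.radians(i['fov_y']/2))
def ray(n,u,v):
    i=vision.camera_info(n);F=f(i);R=np.array(i['R']);t=np.array(i['t'])
    return -R.T@t, R.T@np.array([(u-i['cx'])/F,(v-i['cy'])/F,1])
def onz(n,u,v,z):
    c,d=ray(n,u,v);return c+d*(z-c[2])/d[2]
def pix(n,X):
    i=vision.camera_info(n);F=f(i);c=np.array(i['R'])@X+i['t'];return c[0]/c[2]*F+i['cx'],c[1]/c[2]*F+i['cy']
E
python3 - <<'E'
from h import *
t=np.load('top0.npz')['p'];s=np.load('side0.npz')['p']
a=cv2.resize(t[140:240,270:400],None,fx=6,fy=6,interpolation=cv2.INTER_CUBIC)
b=cv2.resize(s[130:240,290:420],None,fx=6,fy=5.4,interpolation=cv2.INTER_CUBIC)
cv2.imwrite('pics/ct.png',a[:,:,::-1]);cv2.imwrite('pics/cs.png',b[:,:,::-1])
# depth check
d=np.load('top0.npz')['d']
i=vision.camera_info('top');F=f(i)
for u,v in((316,186),(357,196),(331,256),(420,288),(400,200)):
    z=d[v,u];c=np.array([(u-i['cx'])/F*z,(v-i['cy'])/F*z,z]);print(u,v,np.round(i['R'].T@(c-i['t']),1), np.round(onz('top',u,v,160),1))
E
```

```text
316 186 [552.1  63.  160.7] [552.3  63.  160. ]
357 196 [523.3 -67.5 159.6] [523.2 -67.5 160. ]
331 256 [343.4   6.1   3.2] [331.7  11.3 160. ]
420 288 [ 243.  -298.6   -7.7] [ 240.2 -263.9  160. ]
400 200 [ 514.  -204.   158.1] [ 513.7 -203.6  160. ]
```

View pics/ct.png

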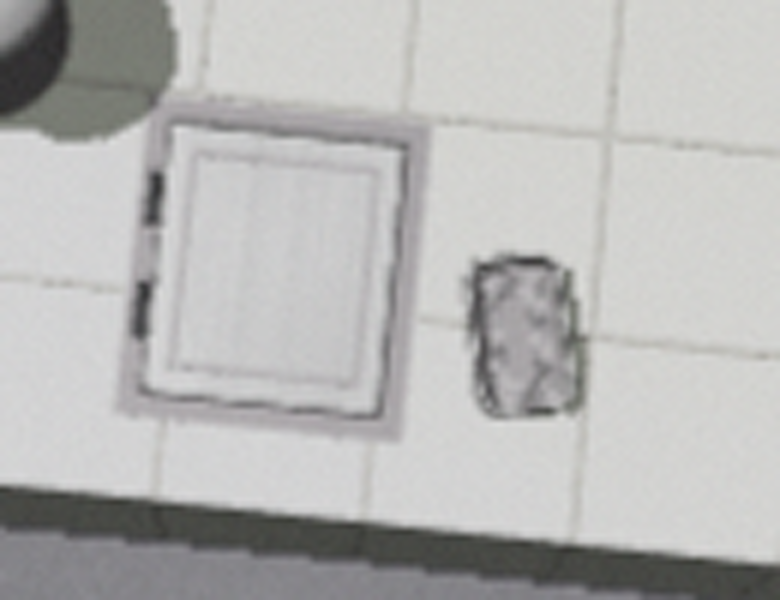

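View pics/cs.png

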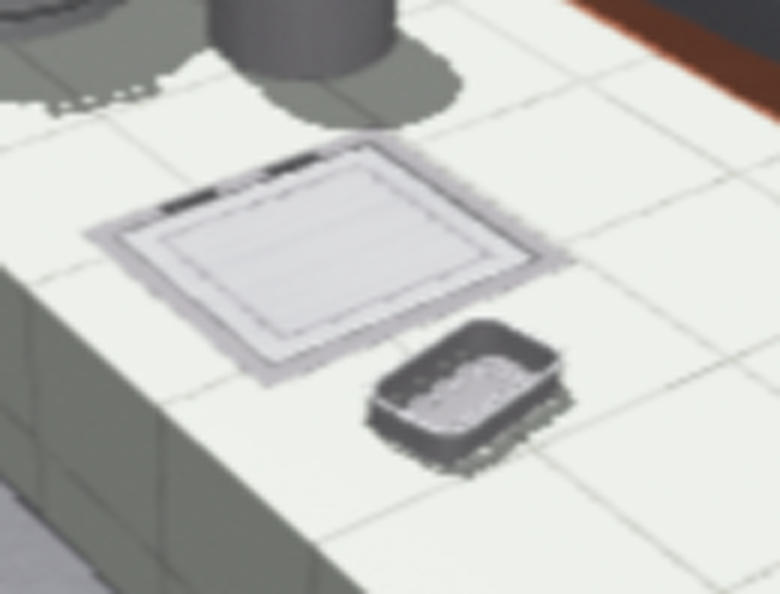

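```bash
python3 - <<'E'
from h import *
def P(u,v,z):return onz('top',270+(u+.5)/6-.5,140+(v+.5)/6-.5,z)
m=[P(*c,160) for c in((167,123),(410,146),(382,417),(143,393))]
fr=[P(*c,160) for c in((160,100),(432,126),(402,440),(117,412))]
for a in(m,fr):
    a=np.array(a);print(a.round(1));print('edges',[round(np.linalg.norm(a[k]-a[k-1]),1) for k in(1,2,3,0)],a.mean(0).round(1))
    y=(a[0]+a[3]-a[1]-a[2]);print('yaw',np.degrees(np.arctan2(-y[0],y[1])))
# tin by dark mask
t=[P(*c,180) for c in((472,258),(573,255),(584,410),(485,417))]
t=np.array(t);print(t.round(1),t.mean(0).round(1),[round(np.linalg.norm(t[k]-t[k-1]),1) for k in(1,2,3,0)])
# tin on side view rim: corners
def S(u,v,z):return onz('side',290+(u+.5)/6-.5,130+(v+.5)/5.4-.5,z)
t=np.array([S(*c,180) for c in((370,392),(480,318),(562,358),(445,438))]);print(t.round(1),t.mean(0).round(1),[round(np.linalg.norm(t[k]-t[k-1]),1) for k in(1,2,3,0)])
m=np.array([S(*c,160) for c in((115,236),(368,145),(535,258),(280,362))]);print(m.round(1),m.mean(0).round(1),[round(np.linalg.norm(m[k]-m[k-1]),1) for k in(1,2,3,0)])
E
```

```text
[[635.6 124.5 160. ]
 [626.2  -5.4 160. ]
 [479.4   6.9 160. ]
 [489.  132.8 160. ]]
edges [np.float64(130.2), np.float64(147.4), np.float64(126.2), np.float64(146.8)] [557.5  64.7 160. ]
yaw -4.265712564232145
[[648.2 128.6 160. ]
 [637.5 -16.9 160. ]
 [467.4  -3.8 160. ]
 [478.6 146.1 160. ]]
edges [np.float64(146.0), np.float64(170.6), np.float64(150.3), np.float64(170.5)] [557.9  63.5 160. ]
yaw -4.2335124954244
[[561.5 -37.9 180. ]
 [564.4 -90.8 180. ]
 [482.3 -97.1 180. ]
 [477.3 -45.8 180. ]] [521.4 -67.9 180. ] [np.float64(52.9), np.float64(82.4), np.float64(51.6), np.float64(84.5)]
[[482.5 -46.9 180. ]
 [554.7 -36.6 180. ]
 [560.6 -79.4 180. ]
 [484.9 -88.9 180. ]] [520.7 -63.  180. ] [np.float64(72.9), np.float64(43.2), np.float64(76.3), np.float64(42.1)]
[[ 4.890e+02  1.356e+02  1.600e+02]
 [ 6.351e+02  1.231e+02  1.600e+02]
 [ 6.262e+02 -5.000e-01  1.600e+02]
 [ 4.832e+02  1.040e+01  1.600e+02]] [558.4  67.2 160. ] [np.float64(146.7), np.float64(123.9), np.float64(143.4), np.float64(125.4)]
```

The tin is the ledge tray at top (357,196). Its corners give about 82 × 52 mm, with the centre near (521,-66). The mouth is about 147 × 128 mm, centred near (558,65), with yaw about -4.3°. My plan has two phases:
- **Phase 1:** use both fingertips as a bar along the lip. They square the tin up and bring it to the lip without its middle crossing.
- **Phase 2:** jaw along y. One finger sits near the hinge on the flap, and the other sits inside the overhanging front of the tin to tip and push it in.

First I'll go above the spot behind the tin.

```bash
python3 -m pendant '[[[-1,0,0,0.05,0],[-1,0.02,-0.04,0.08,-8],[-1,0.045,-0.08,0.08,-16],[-1,0.07,-0.12,0.08,-24],[-1,0.095,-0.16,0.08,-32],[-1,0.12,-0.2,0.08,-40],[-1,0.145,-0.24,0.08,-48],[-1,0.17,-0.28,0.08,-56],[-1,0.195,-0.32,0.08,-64],[-1,0.22,-0.36,0.08,-72],[-1,0.245,-0.4,0.08,-78.3],[-0.2,0.27,-0.44,0.08,-78.3],[-0.2,0.295,-0.48,0.08,-78.3],[-0.2,0.32,-0.52,0.08,-78.3],[-0.2,0.345,-0.56,0.08,-78.3],[-0.2,0.372,-0.61,0.08,-78.3],[-0.2,0.372,-0.63,0.08,-78.3],[-0.2,0.372,-0.63,0.08,-78.3],[-0.2,0.372,-0.63,0.08,-78.3]]]' 20
python3 - <<'E'
from rig import monitor, vision
import cv2,numpy as np
s=monitor.sense();print(s['time_s'],s['eef_pos'],s['ee_rot'],s['grip_width'],s['joints'])
for n in("top","wrist"):
    p,d=vision.capture(n);cv2.imwrite(f"pics/{n}1.png",p[:,:,::-1]);np.savez(f"{n}1.npz",p=p,d=d,pos=s['eef_pos'],q=s['ee_rot'])
E
```

```text
time_s: 2.05
eef_pos: [516.3, -125.2, 310.9]
ee_rot: [-0.0, 0.999, -0.038, -0.0]
force: [0.2, 0.9, -0.1]
grip_width: 0.598
2.05 [ 516.32350864 -125.24643258  310.94091048] [-2.89578482e-04  9.99289238e-01 -3.76935260e-02 -3.64191300e-04] 0.5981626736184231 [-4.58775813e-01  2.84548008e-01  1.32990392e+00  2.31059848e-04
  1.52804221e+00 -3.83380869e-01]
```

View pics/wrist1.png

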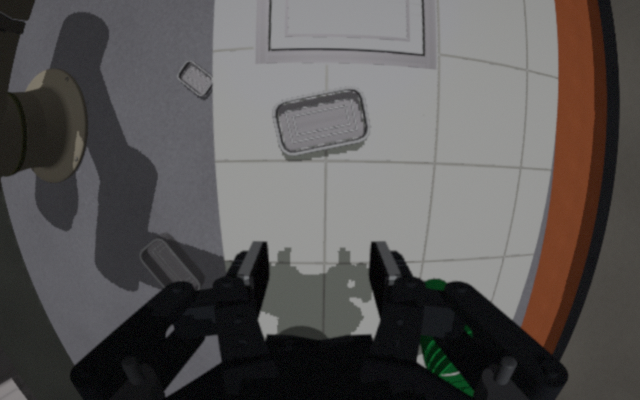

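View pics/top1.png

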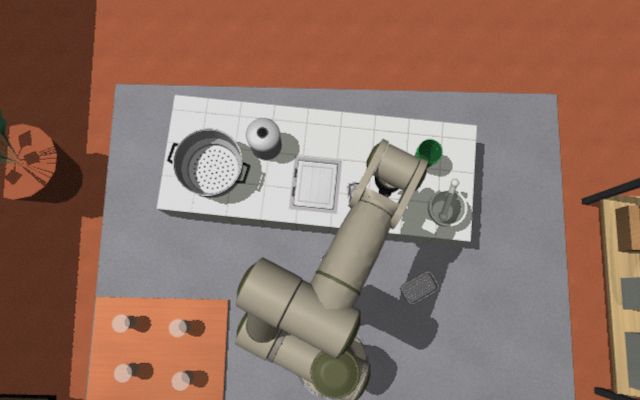

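The wrist view shows the tin at (320,122) with the lip above it, and the fingers on either side of x = 320, behind the tin. I'll measure in an enlarged crop.

```bash
cat >> h.py <<'E'
from scipy.spatial.transform import Rotation as Ro
def won(u,v,z,pos,q):
    i=vision.camera_info('wrist');F=f(i);H=np.array(i['hand_eye'])
    a=np.array([u-i['cx'],v-i['cy']]);r=np.hypot(*a);th=r/F
    d=np.array([*(a/r*np.sin(th)),np.cos(th)])
    R=Ro.from_quat([q[1],q[2],q[3],q[0]])
    d=R.apply(H[:3,:3]@d);c=pos+R.apply(H[:3,3])
    return c+d*(z-c[2])/d[2]
O=np.array([558,65.]);EY=np.array([.074,.997]);EX=np.array([.997,-.074])
def led(X): d=np.array(X)[:2]-O;return np.round([d@EX,d@EY],1)
E
python3 - <<'E'
from h import *
t=np.load('wrist1.npz')['p']
a=cv2.resize(t[0:165,240:450],None,fx=3.8,fy=3.6,interpolation=cv2.INTER_CUBIC)
cv2.imwrite('pics/cw1.png',a[:,:,::-1])
E
```

```text
(no output)
```

View pics/cw1.png

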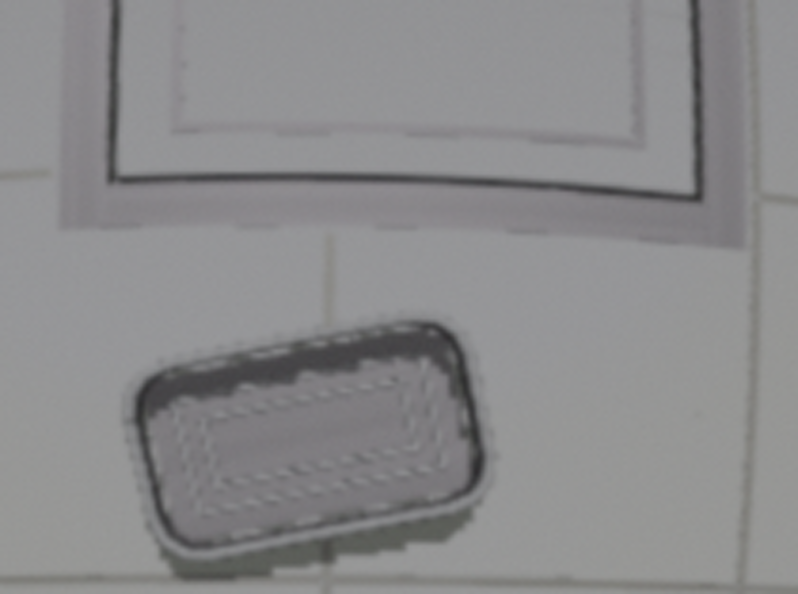

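```bash
python3 - <<'E'
from h import *
z=np.load('wrist1.npz');pos,q=z['pos'],z['q']
def W(u,v,h):return won(240+(u+.5)/3.8-.5,(v+.5)/3.6-.5,h,pos,q)
for u,v in((112,181),(400,181),(701,198)):
    X=W(u,v,160);print('lip',X.round(1),led(X))
for n,u,v in(('L',134,440),('T',305,343),('R',487,430),('B',330,530)):
    X=W(u,v,180);print(n,X.round(1),led(X))
# back edge pts and front edge pts
for u,v in((200,362),(400,325),(210,553),(440,512)):
    X=W(u,v,180);print(X.round(1),led(X))
E
```

```text
lip [480.    8.3 160. ] [-73.6 -62.3]
lip [550.6   2.1 160. ] [ -2.8 -63.2]
lip [627.6  -3.2 160. ] [ 74.5 -62.8]
L [482.7 -60.9 180. ] [ -65.7 -131.1]
T [524.  -40.6 180. ] [ -26.1 -107.8]
R [564.5 -64.5 180. ] [  16.1 -128.6]
B [526.4 -86.9 180. ] [ -20.3 -153.8]
[499.7 -43.2 180. ] [ -50.2 -112.2]
[546.  -37.6 180. ] [  -4.4 -103.2]
[497.9 -90.5 180. ] [ -48.4 -159.5]
[552.3 -84.2 180. ] [   5.4 -149.1]
```

Wrist measurement agrees: lip at y' ≈ -63, x' from -74 to 74.5. The tin centre is at (x',y') ≈ (-25,-131), rotated about 11° to the lip. I'll lower the hand behind it and push.

```bash
python3 -m pendant '[[[-0.2,0,0,-0.05,0],[-0.2,0,0,-0.1,0],[-0.2,0,0,-0.135,0],[-0.2,0,0,-0.145,0],[-0.2,0,0,-0.147,0],[-0.2,0,0,-0.147,0],[-0.2,0.001,0.013,-0.147,0],[-0.2,0.0018,0.024,-0.147,0],[-0.2,0.0024,0.032,-0.147,0],[-0.2,0.003,0.04,-0.147,0],[-0.2,0.0036,0.048,-0.147,0],[-0.2,0.0041,0.056,-0.147,0],[-0.2,0.0046,0.062,-0.147,0],[-0.2,0.005,0.067,-0.147,0],[-0.2,0.0053,0.071,-0.147,0],[-0.2,0.0055,0.074,-0.147,0],[-0.2,0.0055,0.074,-0.147,0],[-0.2,0.0055,0.074,-0.147,0]]]'
cat > look.py <<'E'
import sys
from h import *
from rig import monitor
k=sys.argv[1]
s=monitor.sense();print(round(s['time_s'],2),s['eef_pos'].round(1),led(s['eef_pos']),s['force'].round(1),round(s['grip_width'],3),s['joints'].round(2))
for n in sys.argv[2:]:
    p,d=vision.capture(n);cv2.imwrite(f"pics/{n}{k}.png",p[:,:,::-1]);np.savez(f"{n}{k}.npz",p=p,d=d,pos=s['eef_pos'],q=s['ee_rot'])
E
python3 look.py 2 wrist side
```

```text
time_s: 3.95
eef_pos: [522.0, -51.3, 164.2]
ee_rot: [-0.0, 0.999, -0.037, -0.0]
force: [0.3, 0.4, 0.1]
grip_width: 0.606
3.95 [522.  -51.3 164.2] [ -27.3 -118.6] [0.3 0.4 0.1] 0.606 [-0.32  0.37  1.6   0.    1.17 -0.25]
```

View pics/wrist2.png

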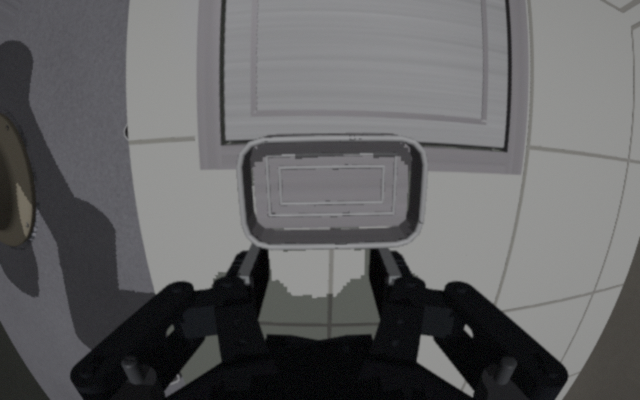

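View pics/side2.png

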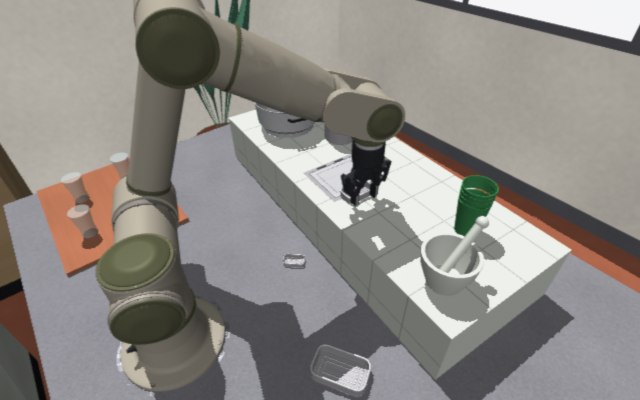

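The tin is now square to the lip: rim from (238,…) to (427,…), front edge at row ~136. I'll measure its position.

```bash
python3 - <<'E'
from h import *
z=np.load('wrist2.npz');pos,q=z['pos'],z['q']
for n,u,v,h in(('F',330,135,180),('B',330,246.5,180),('B2',330,248,180),('L',237,195,180),('R',428,195,180),('lipL',222,144,160),('lipR',508,150,160),('F1',260,138,180),('F2',400,138,180)):
    X=won(u,v,h,pos,q);print(n,X.round(1),led(X))
E
```

```text
F [531.5   9.9 180. ] [-22.3 -56.9]
B [528.4 -39.6 180. ] [ -21.8 -106.5]
B2 [528.3 -40.4 180. ] [ -21.8 -107.2]
L [489.6 -12.5 180. ] [-62.5 -82.3]
R [573.4 -18.7 180. ] [ 21.6 -82.3]
lipL [479.3   8.6 160. ] [-74.3 -62. ]
lipR [629.   -2.8 160. ] [ 75.8 -62.4]
F1 [502.7  11.1 180. ] [-51.1 -57.9]
F2 [560.7   7.1 180. ] [  7.  -57.6]
```

The tin centre is 19.5 mm before the lip and the tin is square. All tool-down fingertips sit at one height, so the pushing finger must go slightly below ledge level along with the flap finger. It can only do that inside a well-overhanging tin nose. I'll turn the tin so its long side points at the mouth, which gives a longer nose that tips while its middle is still on the ledge. I'll turn it flat on the ledge between the fingers.

```bash
python3 -m pendant '[[[-0.2,0,-0.01,0,0],[-0.2,0,-0.01,0.05,0],[-0.55,0,-0.01,0.08,8],[-0.55,0.001,0,0.08,16],[-0.55,0.002,0.01,0.08,24],[-0.55,0.003,0.02,0.08,32],[-0.55,0.005,0.025,0.08,40],[-0.55,0.007,0.03,0.08,48],[-0.55,0.009,0.036,0.08,56],[-0.55,0.009,0.036,0.08,64],[-0.55,0.009,0.036,0.08,72],[-0.55,0.009,0.036,0.08,80],[-0.55,0.009,0.036,0.08,88],[-0.55,0.009,0.036,0.08,90],[-0.55,0.009,0.036,0.06,90],[-0.55,0.009,0.036,0.06,90]]]'
python3 look.py 3 wrist side
```

```text
time_s: 5.65
eef_pos: [530.1, -15.8, 222.4]
ee_rot: [-0.002, 0.733, 0.68, -0.001]
force: [-0.0, -0.4, -0.8]
grip_width: 0.773
5.65 [530.1 -15.8 222.4] [-21.8 -82.6] [-0.  -0.4 -0.8] 0.773 [-0.25  0.33  1.49 -0.    1.32 -1.75]
```

View pics/wrist3.png

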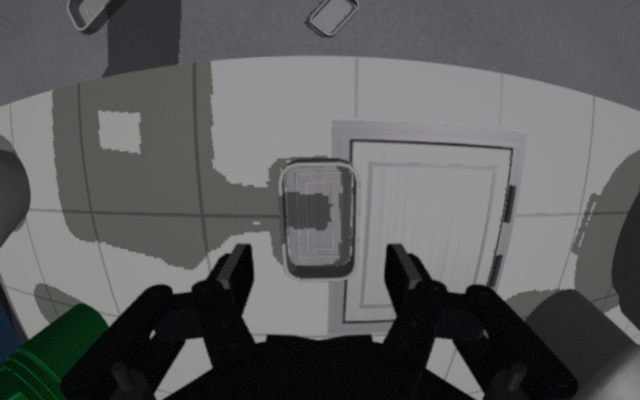

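```bash
python3 -c "
from h import *
t=np.load('side3.npz')['p'];cv2.imwrite('pics/cs3.png',cv2.resize(t[120:240,280:440],None,fx=5,fy=5,interpolation=cv2.INTER_CUBIC)[:,:,::-1])"
```

View pics/cs3.png

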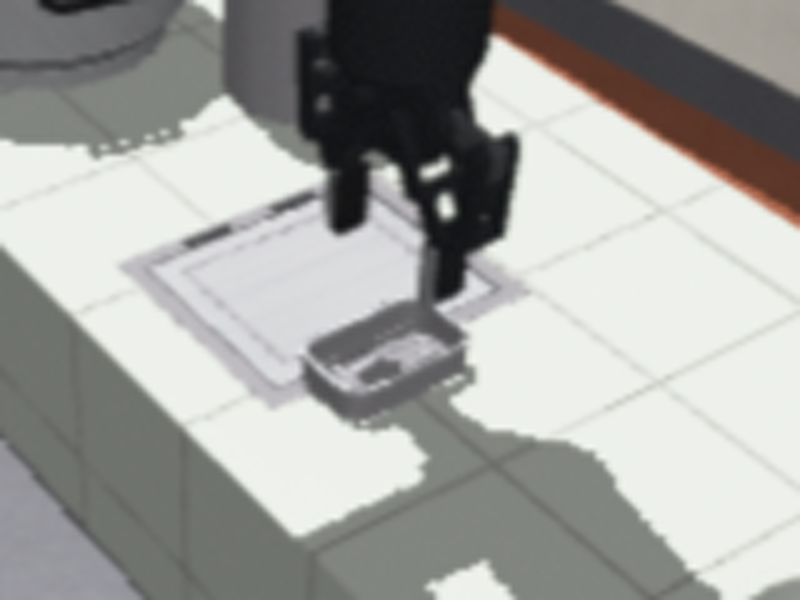

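The hand is centred over the tin, with the fingers either side of it at (240,250) and (397,250). I'll lower to tip height ~166, close gently, and turn it flat on the ledge.

```bash
python3 -m pendant '[[[-0.55,0.0007,0,-0.04,0],[-0.55,0.0007,0,-0.058,0],[-0.55,0.0007,0,-0.061,0],[-0.55,0.0007,0,-0.061,0],[-0.3,0.0007,0,-0.061,0],[-0.15,0.0007,0,-0.061,0],[-0.15,0.0007,0,-0.061,0],[-0.15,0.0007,0,-0.061,0]]]' 20
python3 look.py 4 wrist
```

```text
time_s: 6.55
eef_pos: [532.4, -15.5, 165.0]
ee_rot: [0.001, 0.733, 0.68, 0.001]
force: [-0.3, -0.5, 6.1]
grip_width: 0.58
6.55 [532.4 -15.5 165. ] [-19.5 -82.1] [-0.3 -0.5  6.1] 0.58 [-0.25  0.39  1.57 -0.    1.18 -1.75]
```

View pics/wrist4.png

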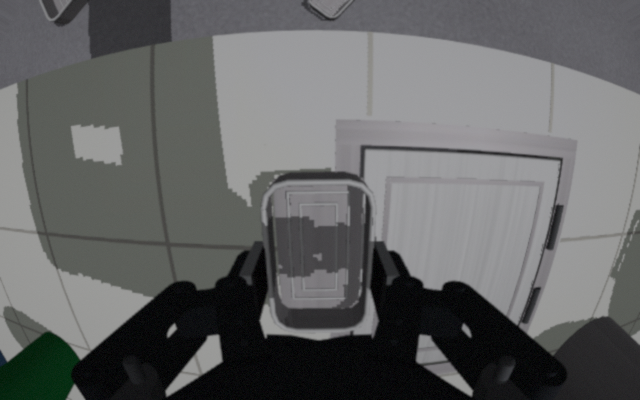

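The fingers are lightly on the long sides. I'll ease off about 1 mm, so the tin stays loose, and turn it.

```bash
python3 -m pendant '[[[-0.22,0,0,0,0],[-0.22,0,0,0,0],[-0.22,0,0,0,-8],[-0.22,0,0,0,-16],[-0.22,0,0,0,-24],[-0.22,0,0,0,-32],[-0.22,0,0,0,-40],[-0.22,0,0,0,-48],[-0.22,0,0,0,-56],[-0.22,0,0,0,-64],[-0.22,0,0,0,-72],[-0.22,0,0,0,-80],[-0.22,0,0,0,-88],[-0.22,0,0,0,-91],[-0.22,0,0,0,-91],[-0.55,0,0,0,-91],[-0.55,0,0,0,-91]]]' 20
python3 look.py 5 wrist
```

```text
time_s: 8.3
eef_pos: [531.7, -15.3, 163.3]
ee_rot: [-0.0, 0.999, -0.045, -0.0]
force: [-0.0, 0.2, 0.0]
grip_width: 0.775
8.3 [531.7 -15.3 163.3] [-20.3 -82. ] [-0.   0.2  0. ] 0.775 [-0.25  0.39  1.57  0.    1.18 -0.16]
```

View pics/wrist5.png

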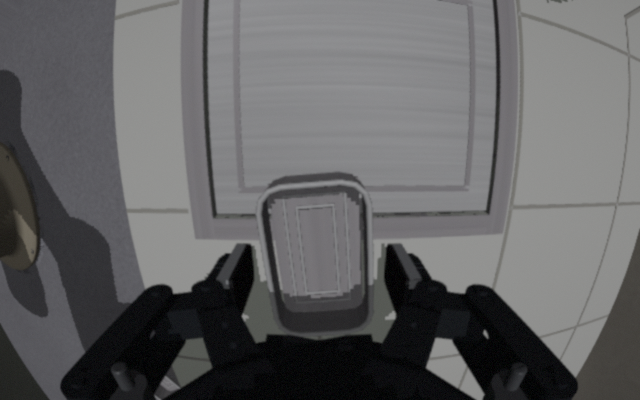

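```bash
python3 - <<'E'
from h import *
z=np.load('wrist5.npz');pos,q=z['pos'],z['q']
for n,u,v,h in(('F',317,181,180),('B',322,334,180),('L',260,230,180),('R',372,230,180),('L2',272,310,180),('R2',373,310,180),('lipL',207,212,160),('lipR',496,213,160)):
    X=won(u,v,h,pos,q);print(n,X.round(1),led(X))
E
```

```text
F [535.2  27.2 180. ] [-19.9 -39.3]
B [530.3 -54.6 180. ] [ -18.8 -121.3]
L [508.    7.4 180. ] [-45.6 -61.1]
R [557.4   3.  180. ] [  4.  -61.9]
L2 [506.6 -36.6 180. ] [ -43.7 -105.1]
R2 [557.3 -41.3 180. ] [   7.1 -106.1]
lipL [476.1  11.6 160. ] [-77.7 -59.3]
lipR [633.1  -3.8 160. ] [ 80. -63.]
```

```bash
python3 -m pendant '[[[-0.55,0,0,0.03,0],[-0.55,0,-0.01,0.05,0],[0.72,-0.003,-0.045,0.05,1],[0.72,-0.0035,-0.056,0.05,1],[0.72,-0.0035,-0.056,0.05,1],[0.72,-0.0035,-0.056,0.05,1],[0.72,-0.0035,-0.056,0.02,1],[0.72,-0.0035,-0.056,0.005,1],[0.72,-0.0035,-0.056,0.003,1],[0.72,-0.0035,-0.056,0.003,1],[0.72,-0.0032,-0.052,0.003,1],[0.72,-0.003,-0.049,0.003,1],[0.72,-0.0029,-0.0465,0.003,1],[0.72,-0.0028,-0.0445,0.003,1],[0.72,-0.0027,-0.043,0.003,1],[0.72,-0.0027,-0.043,0.003,1],[0.72,-0.0027,-0.043,0.003,1]]]' 20
python3 look.py 6 wrist
```

```text
time_s: 10.05
eef_pos: [529.0, -58.3, 166.3]
ee_rot: [-0.0, 0.999, -0.037, -0.0]
force: [-0.3, -0.2, -0.0]
grip_width: 0.142
10.05 [529.  -58.3 166.3] [ -19.8 -125. ] [-0.3 -0.2 -0. ] 0.142 [-0.33  0.39  1.57  0.    1.18 -0.26]
```

View pics/wrist6.png

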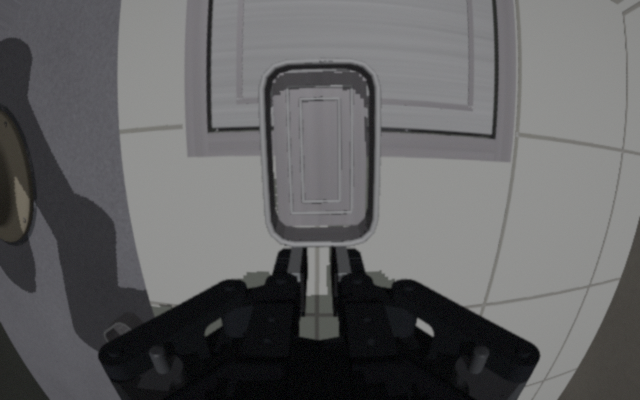

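```bash
python3 - <<'E'
from h import *
z=np.load('wrist6.npz');pos,q=z['pos'],z['q']
for n,u,v,h in(('F',320,61,180),('B',322,248,180),('L',261,130,180),('R',381,130,180),('L2',266,220,180),('R2',380,220,180),('lipL',209,130,160),('lipR',496,135,160),('hinge',0,0,0)):
    if h: X=won(u,v,h,pos,q);print(n,X.round(1),led(X))
p=z['p'];cv2.imwrite('pics/cw6.png',cv2.resize(p[40:300,180:520],None,fx=2.3,fy=2.3,interpolation=cv2.INTER_CUBIC)[:,:,::-1])
E
```

```text
F [536.8  33.9 180. ] [-18.9 -32.6]
B [531.7 -48.  180. ] [ -17.9 -114.6]
L [510.1   7.3 180. ] [-43.5 -61.1]
R [560.1   3.6 180. ] [  6.7 -61. ]
L2 [507.6 -32.5 180. ] [ -43. -101.]
R2 [558.7 -36.3 180. ] [   8.2 -101. ]
lipL [479.7   9.3 160. ] [-74.  -61.3]
lipR [628.9  -1.8 160. ] [ 75.6 -61.3]
```

View pics/cw6.png

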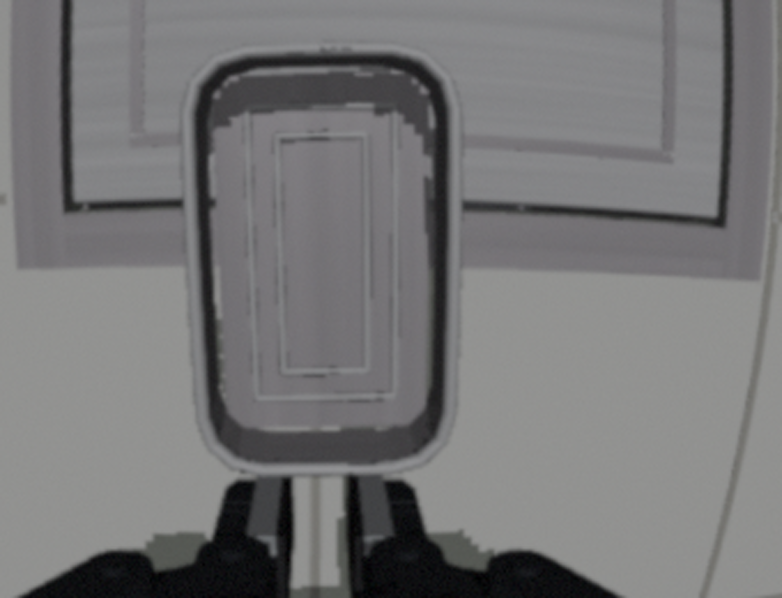

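The tin now points nose-first at the mouth. Its centre is at (-18.5,-73.6), about 11.5 mm before the lip, with the nose about 29 mm over. Next I'll turn the jaws along ledge y, opened to ~76 mm, and hover with one finger over the tin's nose and the other near the hinge.

```bash
python3 -m pendant '[[[0.72,0,-0.01,0,0],[0.72,0,-0.01,0.05,0],[-0.79,0,0,0.07,8],[-0.79,0,0.01,0.07,16],[-0.79,0.002,0.03,0.07,24],[-0.79,0.004,0.05,0.07,32],[-0.79,0.006,0.07,0.07,40],[-0.79,0.008,0.09,0.07,48],[-0.79,0.009,0.11,0.07,56],[-0.79,0.0107,0.1262,0.07,64],[-0.79,0.0107,0.1262,0.07,72],[-0.79,0.0107,0.1262,0.07,80],[-0.79,0.0107,0.1262,0.07,88],[-0.79,0.0107,0.1262,0.07,90],[-0.79,0.0107,0.1262,0.04,90],[-0.79,0.0107,0.1262,0.03,90],[-0.79,0.0107,0.1262,0.03,90],[-0.79,0.0107,0.1262,0.03,90]]]' 20
python3 look.py 7 wrist side
```

```text
time_s: 11.9
eef_pos: [540.1, 67.7, 197.1]
ee_rot: [0.0, 0.733, 0.68, 0.0]
force: [0.8, -0.1, 0.3]
grip_width: 0.893
11.9 [540.1  67.7 197.1] [-18.1   1.3] [ 0.8 -0.1  0.3] 0.893 [-0.09  0.38  1.49 -0.    1.27 -1.59]
```

View pics/wrist7.png

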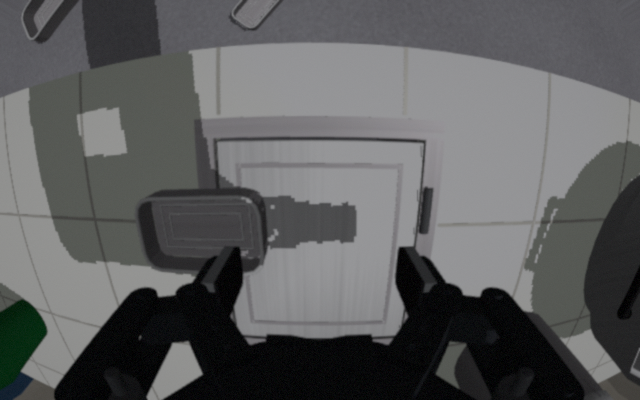

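```bash
python3 -c "
from h import *
t=np.load('side7.npz')['p'];cv2.imwrite('pics/cs7.png',cv2.resize(t[100:220,270:430],None,fx=5,fy=5,interpolation=cv2.INTER_CUBIC)[:,:,::-1])"
```

```text
(no output)
```

View pics/cs7.png

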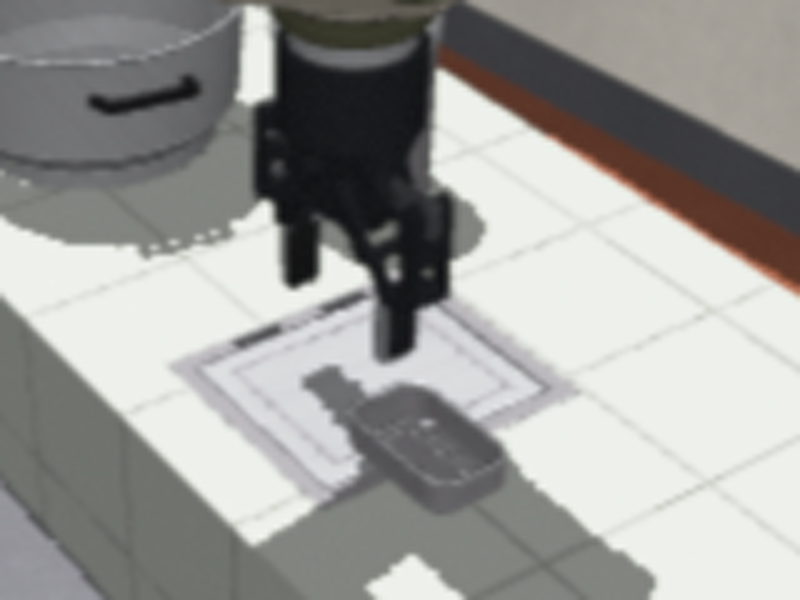

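```bash
python3 - <<'E'
from h import *
z=np.load('wrist7.npz');pos,q=z['pos'],z['q']
for n,u,v,h in(('F',267,228,180),('Fin',262,228,180),('B',137,228,180),('near',200,187,180),('far',200,272,180),('lip',214,160,160),('hinge',424.5,160,160),('hinge2',413,300,160)):
    X=won(u,v,h,pos,q);print(n,X.round(1),led(X))
print('finger inner edges approx', np.array([1.3-38,1.3+38]))
p=z['p'];cv2.imwrite('pics/cw7.png',cv2.resize(p[170:340,120:460],None,fx=2.3,fy=2.3,interpolation=cv2.INTER_CUBIC)[:,:,::-1])
E
```

```text
F [530.4  39.2 180. ] [-25.6 -27.7]
Fin [530.2  36.4 180. ] [-25.6 -30.6]
B [526.2 -46.4 180. ] [ -23.5 -113.4]
near [503.7   3.7 180. ] [-49.6 -65.1]
far [557.5  -8.  180. ] [  4.9 -72.9]
lip [492.2   7.2 160. ] [-61.4 -62.5]
hinge [501.6 135.  160. ] [-61.4  65.6]
hinge2 [602.8 131.3 160. ] [39.7 69.4]
finger inner edges approx [-36.7  39.3]
```

View pics/cw7.png

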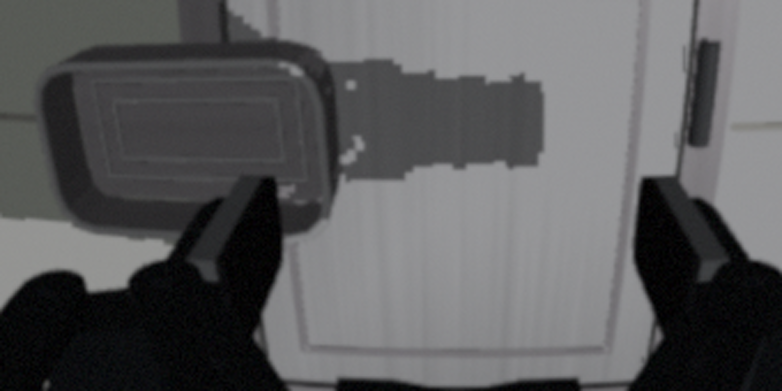

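One finger (at ~-36.7…-50) lies inside the tin's nose, and the other is ~13 mm short of the hinge. I'll descend to just above contact.

```bash
python3 -m pendant '[[[-0.79,0,0,-0.02,0],[-0.79,0,0,-0.036,0],[-0.79,0,0,-0.042,0],[-0.79,0,0,-0.042,0]]]' 20
python3 look.py 8 wrist side
```

```text
time_s: 12.4
eef_pos: [539.7, 67.9, 154.4]
ee_rot: [-0.0, 0.733, 0.68, -0.0]
force: [0.2, 0.7, 0.6]
grip_width: 0.893
12.4 [539.7  67.9 154.4] [-18.5   1.5] [0.2 0.7 0.6] 0.893 [-0.09  0.43  1.55 -0.    1.17 -1.59]
```

View pics/wrist8.png

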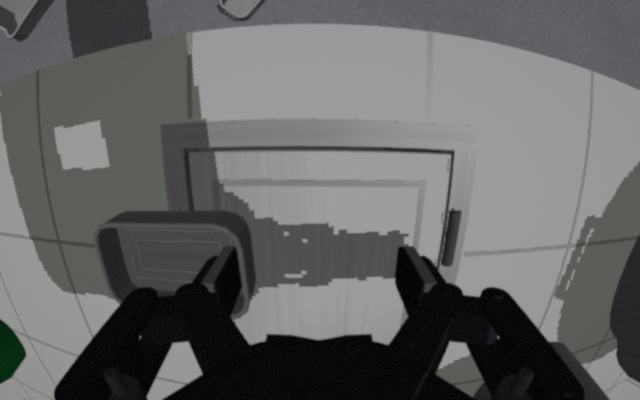

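The pushing finger is inside the nose at (235,270), and there's no contact yet. I'll lower slowly.

```bash
python3 -m pendant '[[[-0.79,0,0,-0.002,0],[-0.79,0,0,-0.004,0],[-0.79,0,0,-0.004,0]]]'; python3 -m pendant '[[[-0.79,0,0,-0.001,0],[-0.79,0,0,-0.002,0],[-0.79,0,0,-0.002,0]]]'
```

```text
time_s: 12.8
eef_pos: [540.0, 67.9, 150.5]
ee_rot: [0.0, 0.733, 0.68, 0.0]
force: [1.2, -0.0, 0.4]
grip_width: 0.897
time_s: 13.1
eef_pos: [539.9, 67.9, 148.6]
ee_rot: [0.0, 0.733, 0.68, 0.0]
force: [-0.3, -0.5, 4.2]
grip_width: 0.894
```

```bash
python3 -m pendant '[[[-0.79,0,0,-0.001,0],[-0.79,0,0,-0.002,0],[-0.79,0,0,-0.002,0]]]'; python3 look.py 9 wrist side
```

```text
time_s: 13.4
eef_pos: [539.9, 67.9, 146.5]
ee_rot: [0.0, 0.733, 0.68, 0.0]
force: [-1.1, 0.5, 5.4]
grip_width: 0.895
13.4 [539.9  67.9 146.5] [-18.3   1.6] [-1.1  0.5  5.4] 0.895 [-0.09  0.43  1.56  0.    1.15 -1.59]
```

View pics/wrist9.png

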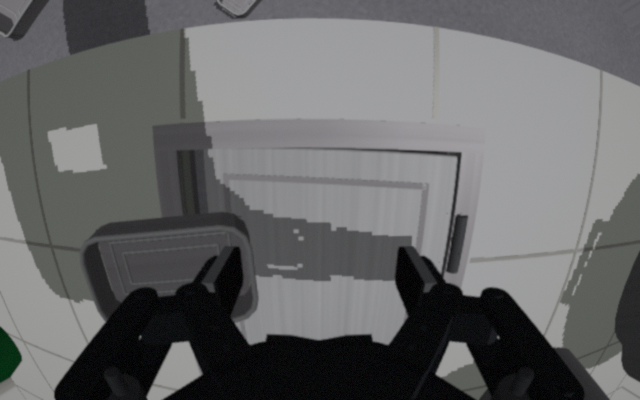

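```bash
python3 -c "
from h import *
t=np.load('side9.npz')['p'];cv2.imwrite('pics/cs9.png',cv2.resize(t[110:220,280:420],None,fx=5,fy=5,interpolation=cv2.INTER_CUBIC)[:,:,::-1])"
```

```text
(no output)
```

View pics/cs9.png

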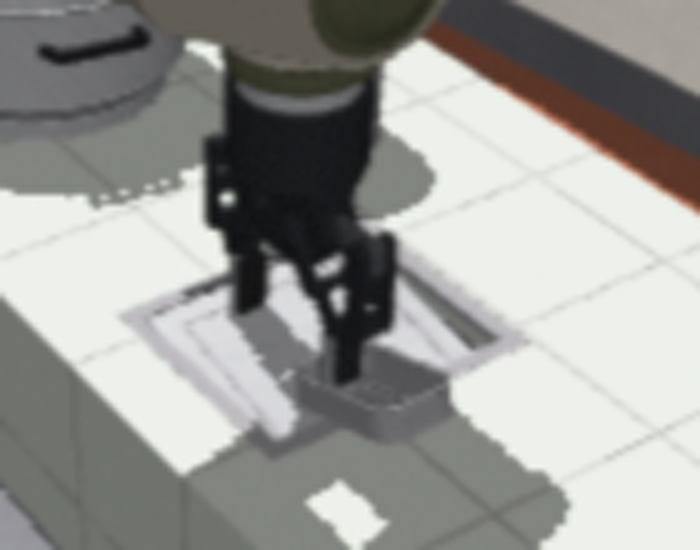

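The flap is opening and the tin is still about level with the finger in its nose. I'll read the flap angle from the wrist depth.

```bash
cat > flap.py <<'E'
import sys
from h import *
z=np.load(f'wrist{sys.argv[1]}.npz');pos,q,d=z['pos'],z['q'],z['d']
i=vision.camera_info('wrist');F=f(i);H=np.array(i['hand_eye']);R=Ro.from_quat([q[1],q[2],q[3],q[0]])
def P(u,v):
    a=np.array([u-i['cx'],v-i['cy']]);r=np.hypot(*a);th=r/F
    c=np.array([*(a/r*np.tan(th)),1])*np.median(d[v-1:v+2,u-1:u+2])
    X=pos+R.apply(H[:3,:3]@c+H[:3,3]);return [*led(X),round(X[2],1)]
for s in sys.argv[2:]:
    print(s,P(*map(int,s.split(','))))
E
python3 flap.py 9 230,170 300,180 350,180 400,180 440,180 400,120 100,165 100,228 130,255 185,255 245,230 190,215
```

```text
230,170 [np.float64(-61.1), np.float64(-43.2), np.float64(139.7)]
300,180 [np.float64(-57.4), np.float64(-7.3), np.float64(147.1)]
350,180 [np.float64(-58.3), np.float64(15.8), np.float64(150.9)]
400,180 [np.float64(-59.4), np.float64(38.4), np.float64(154.9)]
440,180 [np.float64(-60.5), np.float64(56.6), np.float64(158.7)]
400,120 [np.float64(-86.6), np.float64(35.7), np.float64(159.9)]
100,165 [np.float64(-69.9), np.float64(-109.6), np.float64(159.8)]
100,228 [np.float64(-42.0), np.float64(-103.4), np.float64(175.5)]
130,255 [np.float64(-25.7), np.float64(-92.5), np.float64(169.6)]
185,255 [np.float64(-23.6), np.float64(-64.4), np.float64(161.5)]
245,230 [np.float64(-37.4), np.float64(-32.1), np.float64(160.7)]
190,215 [np.float64(-44.1), np.float64(-58.9), np.float64(160.1)]
```

Depth shows the flap at ≈ 0.19 rad and the tin tipped ≈ 16° with its middle still before the lip. I'll go another 2 mm down and hold, which is step 1.

```bash
python3 -m pendant '[[[-0.79,0,0,-0.001,0],[-0.79,0,0,-0.002,0],[-0.79,0,0,-0.002,0],[-0.79,0,0,-0.002,0]]]'; python3 look.py 10 wrist; python3 flap.py 10 230,170 300,180 400,180 440,180 100,228 130,255 185,255 160,245 
```

```text
time_s: 13.9
eef_pos: [539.9, 68.1, 144.7]
ee_rot: [0.0, 0.733, 0.68, 0.0]
force: [0.5, 0.9, 5.8]
grip_width: 0.896
13.9 [539.9  68.1 144.7] [-18.2   1.8] [0.5 0.9 5.8] 0.896 [-0.09  0.44  1.56  0.    1.15 -1.59]
230,170 [np.float64(-59.2), np.float64(-45.9), np.float64(128.2)]
300,180 [np.float64(-56.0), np.float64(-7.5), np.float64(139.2)]
400,180 [np.float64(-59.3), np.float64(38.6), np.float64(152.8)]
440,180 [np.float64(-60.6), np.float64(56.5), np.float64(157.4)]
100,228 [np.float64(-42.2), np.float64(-102.7), np.float64(174.2)]
130,255 [np.float64(-27.8), np.float64(-89.2), np.float64(171.6)]
185,255 [np.float64(-24.6), np.float64(-63.2), np.float64(161.6)]
160,245 [np.float64(-31.2), np.float64(-74.0), np.float64(165.5)]
```

View pics/wrist10.png

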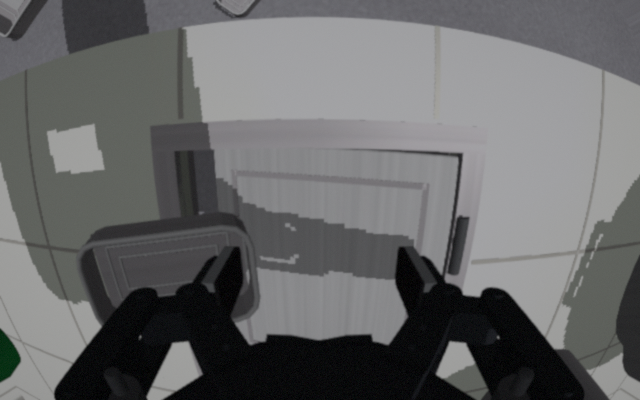

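Flap ≈ 0.28 rad, tin tipped ≈ 21° by the finger in its nose, and its middle still ~7 mm before the lip. That held for more than 0.2 s. Now I'll push forward (+y) and lower further.

```bash
python3 -m pendant '[[[-0.79,0,0,0,0],[-0.79,0.0002,0.003,0,0],[-0.79,0.0004,0.006,-0.001,0],[-0.79,0.0006,0.008,-0.002,0],[-0.79,0.0007,0.009,-0.004,0],[-0.79,0.0007,0.009,-0.006,0],[-0.79,0.0007,0.009,-0.006,0]]]'; python3 look.py 11 wrist side; python3 flap.py 11 240,170 300,180 400,180 440,180 100,228 130,255 185,255 160,245 
```

```text
time_s: 14.65
eef_pos: [540.7, 75.7, 138.9]
ee_rot: [0.001, 0.733, 0.68, -0.0]
force: [-1.7, -7.5, 9.0]
grip_width: 0.895
14.65 [540.7  75.7 138.9] [-18.    9.4] [-1.7 -7.5  9. ] 0.895 [-0.07  0.45  1.56 -0.    1.13 -1.57]
240,170 [np.float64(-34.6), np.float64(-65.5), np.float64(-0.4)]
300,180 [np.float64(-45.9), np.float64(-2.6), np.float64(91.4)]
400,180 [np.float64(-58.2), np.float64(47.4), np.float64(143.0)]
440,180 [np.float64(-61.7), np.float64(61.9), np.float64(156.9)]
100,228 [np.float64(-43.5), np.float64(-91.9), np.float64(172.0)]
130,255 [np.float64(-29.2), np.float64(-79.2), np.float64(169.0)]
185,255 [np.float64(-25.2), np.float64(-54.7), np.float64(157.5)]
160,245 [np.float64(-32.4), np.float64(-64.5), np.float64(162.8)]
```

View pics/wrist11.png

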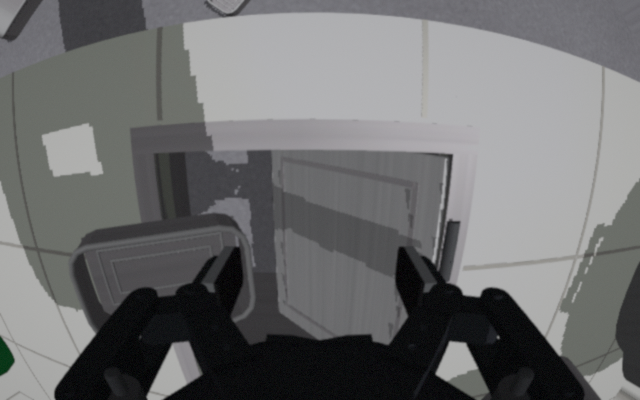

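The flap is at ≈ 0.8 rad and the tin has moved about 9 mm forward. I'll keep lowering so it tips in.

```bash
python3 -m pendant '[[[-0.79,0,0,-0.003,0],[-0.79,0,0.0005,-0.006,0],[-0.79,0,0.001,-0.009,0],[-0.79,0,0.001,-0.012,0],[-0.79,0,0.001,-0.012,0]]]'; python3 look.py 12 wrist side; python3 flap.py 12 300,180 400,180 440,180 100,228 130,255 185,255 160,245 
```

```text
time_s: 15.25
eef_pos: [543.0, 75.6, 129.8]
ee_rot: [0.004, 0.733, 0.68, 0.002]
force: [-1.2, -14.9, 24.3]
grip_width: 0.894
15.25 [543.   75.6 129.8] [-15.7   9.4] [ -1.2 -14.9  24.3] 0.894 [-0.07  0.46  1.57 -0.    1.11 -1.57]
300,180 [np.float64(-23.6), np.float64(-7.9), np.float64(0.5)]
400,180 [np.float64(-53.1), np.float64(50.6), np.float64(122.0)]
440,180 [np.float64(-60.2), np.float64(60.7), np.float64(150.6)]
100,228 [np.float64(-40.2), np.float64(-94.7), np.float64(159.7)]
130,255 [np.float64(-41.7), np.float64(-58.3), np.float64(186.0)]
185,255 [np.float64(-24.0), np.float64(-53.7), np.float64(150.2)]
160,245 [np.float64(-33.7), np.float64(-60.3), np.float64(160.3)]
```

View pics/wrist12.png

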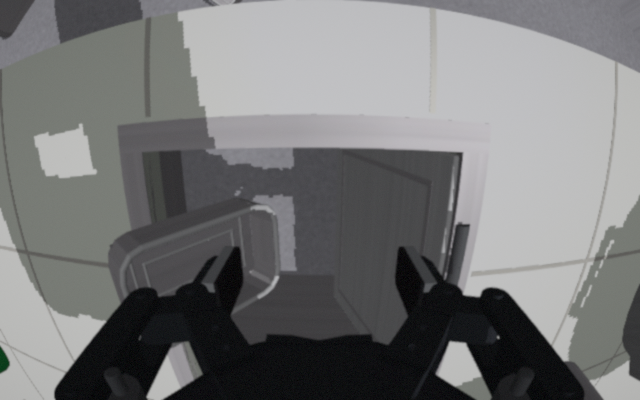

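```bash
python3 -c "
from h import *
t=np.load('side12.npz')['p'];cv2.imwrite('pics/cs12.png',cv2.resize(t[110:220,280:420],None,fx=5,fy=5,interpolation=cv2.INTER_CUBIC)[:,:,::-1])"
```

```text
(no output)
```

View pics/cs12.png

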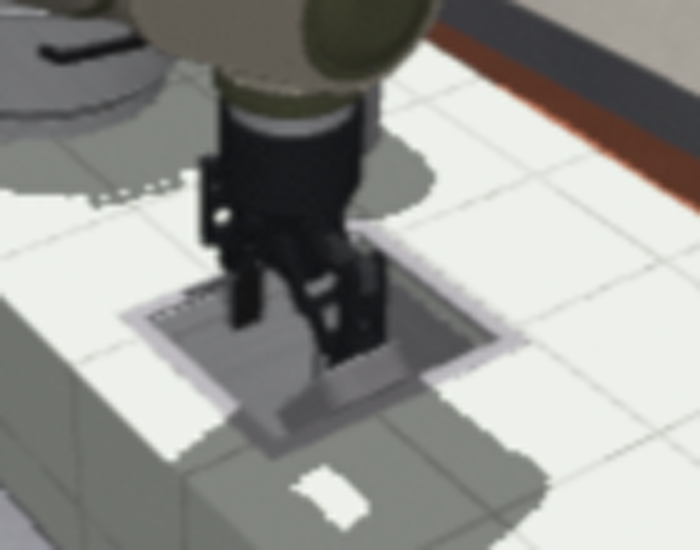

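The tin stands nose-down in the mouth behind the pushing finger. I'll close the jaws a bit so that finger moves forward and frees it, while the other still holds the flap.

```bash
python3 -m pendant '[[[-0.7,0,0,0,0],[-0.6,0,0,0,0],[-0.5,0,0,0,0],[-0.5,0,0,0,0],[-0.5,0,0,0,0]]]'; python3 look.py 13 wrist side; python3 flap.py 13 300,180 370,180 400,180 440,180 ; python3 -c "
from h import *
t=np.load('side13.npz')['p'];cv2.imwrite('pics/cs13.png',cv2.resize(t[110:220,280:420],None,fx=5,fy=5,interpolation=cv2.INTER_CUBIC)[:,:,::-1])"
```

```text
time_s: 15.85
eef_pos: [541.9, 77.1, 128.1]
ee_rot: [0.002, 0.733, 0.68, 0.001]
force: [0.9, -4.3, 13.3]
grip_width: 0.748
15.85 [541.9  77.1 128.1] [-17.   10.8] [ 0.9 -4.3 13.3] 0.748 [-0.07  0.46  1.57 -0.    1.11 -1.57]
300,180 [np.float64(-25.5), np.float64(-6.2), np.float64(-0.3)]
370,180 [np.float64(-51.6), np.float64(38.3), np.float64(109.5)]
400,180 [np.float64(-57.0), np.float64(48.9), np.float64(131.8)]
440,180 [np.float64(-62.2), np.float64(60.6), np.float64(152.5)]
```

View pics/wrist13.png

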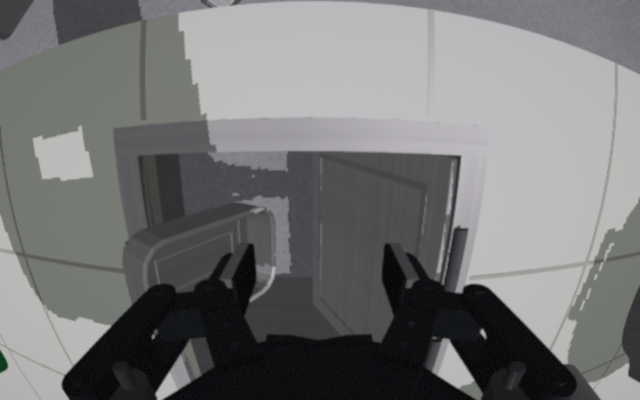

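View pics/cs13.png

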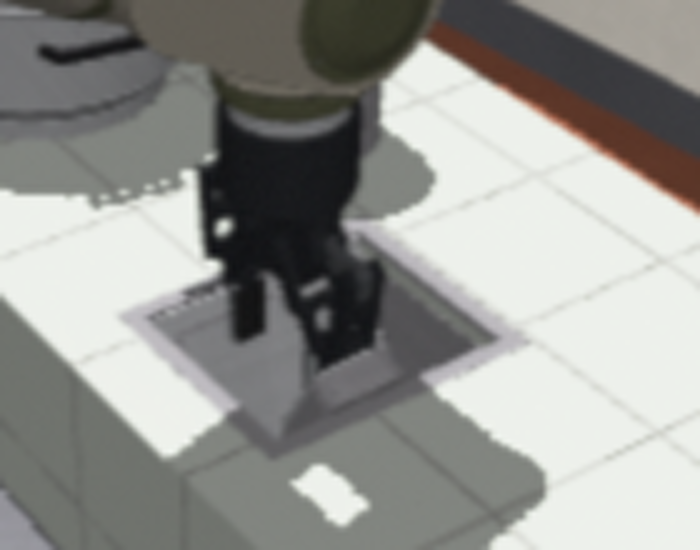

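```bash
python3 -m pendant '[[[-0.4,0,0,-0.003,0],[-0.3,0,0,-0.006,0],[-0.2,0,0,-0.01,0],[-0.1,0,0,-0.012,0],[-0.1,0,0,-0.014,0],[-0.1,0,0,-0.014,0]]]'; python3 look.py 14 wrist side; python3 flap.py 14 300,180 370,180 400,180 440,180 ; python3 -c "
from h import *
t=np.load('side14.npz')['p'];cv2.imwrite('pics/cs14.png',cv2.resize(t[110:220,280:420],None,fx=5,fy=5,interpolation=cv2.INTER_CUBIC)[:,:,::-1])"
```

```text
time_s: 16.55
eef_pos: [540.9, 78.3, 112.9]
ee_rot: [0.0, 0.733, 0.68, 0.001]
force: [1.1, 3.2, 8.0]
grip_width: 0.546
16.55 [540.9  78.3 112.9] [-18.1  12. ] [1.1 3.2 8. ] 0.546 [-0.07  0.48  1.59  0.    1.08 -1.57]
300,180 [np.float64(-30.5), np.float64(-3.9), np.float64(-0.4)]
370,180 [np.float64(-54.5), np.float64(38.2), np.float64(101.6)]
400,180 [np.float64(-59.8), np.float64(48.1), np.float64(123.9)]
440,180 [np.float64(-65.3), np.float64(57.8), np.float64(146.7)]
```

View pics/wrist14.png

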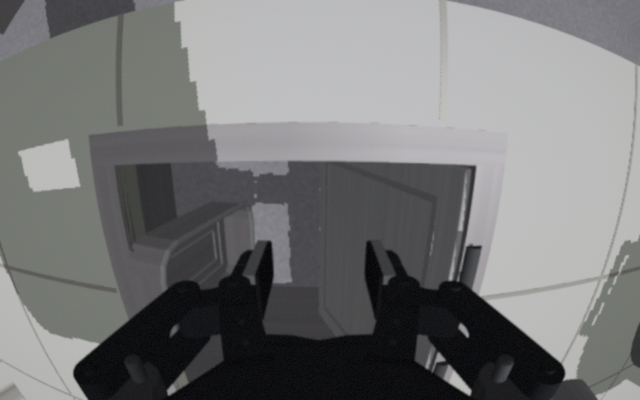

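View pics/cs14.png

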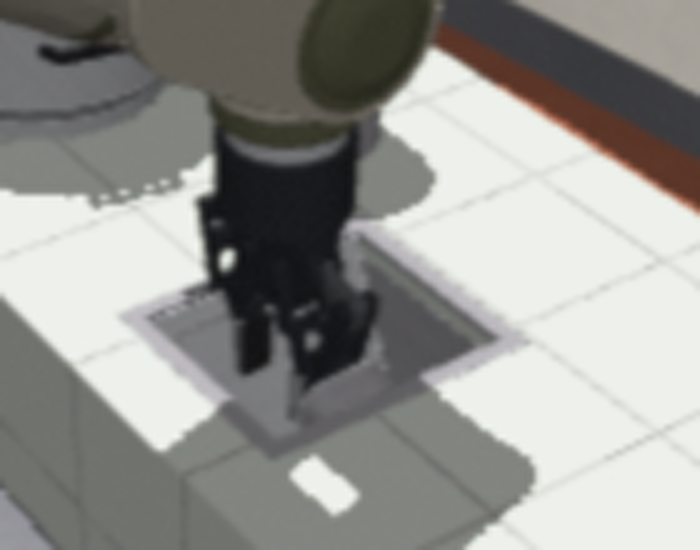

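```bash
python3 -m pendant '[[[0.1,0,0.002,0,0],[0.2,0,0.004,0,0],[0.3,0,0.006,0,0],[0.4,0,0.006,0,0],[0.4,0,0.006,0,0],[0.4,0,0.006,0,0]]]'; python3 look.py 15 wrist side; python3 flap.py 15 300,180 370,180 400,180 440,180 ; python3 -c "
from h import *
t=np.load('side15.npz')['p'];cv2.imwrite('pics/cs15.png',cv2.resize(t[110:220,280:420],None,fx=5,fy=5,interpolation=cv2.INTER_CUBIC)[:,:,::-1])"
```

```text
time_s: 17.25
eef_pos: [540.5, 83.8, 112.4]
ee_rot: [0.0, 0.733, 0.68, 0.0]
force: [1.1, -2.5, 4.6]
grip_width: 0.303
17.25 [540.5  83.8 112.4] [-18.8  17.5] [ 1.1 -2.5  4.6] 0.303 [-0.06  0.48  1.58 -0.    1.08 -1.56]
300,180 [np.float64(-43.7), np.float64(4.7), np.float64(51.5)]
370,180 [np.float64(-59.1), np.float64(40.9), np.float64(117.4)]
400,180 [np.float64(-63.2), np.float64(50.4), np.float64(134.8)]
440,180 [np.float64(-67.5), np.float64(60.7), np.float64(152.4)]
```

View pics/wrist15.png

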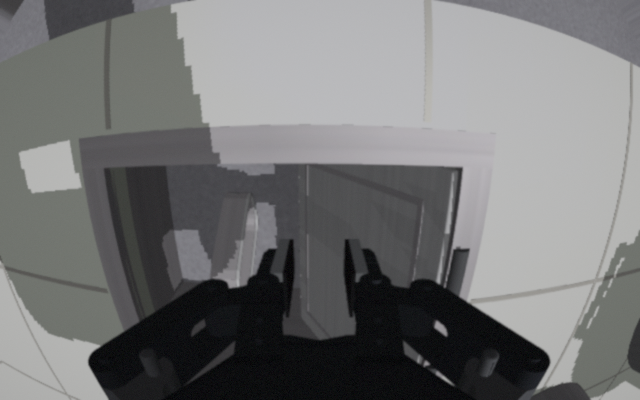

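View pics/cs15.png

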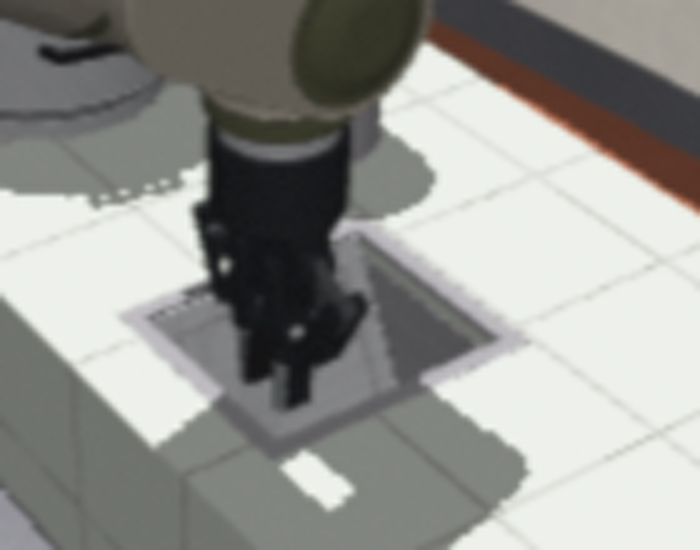

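The tin has dropped off the lip into the bin, visible at (240,225). I'll check its height.

```bash
python3 flap.py 15 240,215 252,225 228,250 240,270 215,265 200,230 180,250 200,285; python3 -m pendant '[[[0.4,0,0,0,0],[0.4,0,0,0,0],[0.4,0,0,0,0]]]'; python3 look.py 16 wrist; python3 flap.py 16 240,215 252,225 228,250 240,270 200,230; python3 -c "
from h import *
t=np.load('wrist16.npz')['p'];cv2.imwrite('pics/cw16.png',np.clip(1.8*cv2.resize(t[140:320,80:360],None,fx=2.8,fy=2.8,interpolation=cv2.INTER_CUBIC)[:,:,::-1].astype(float),0,255))"
```

```text
240,215 [np.float64(-16.6), np.float64(-40.1), np.float64(46.5)]
252,225 [np.float64(8.3), np.float64(-41.8), np.float64(2.9)]
228,250 [np.float64(0.9), np.float64(-44.8), np.float64(69.1)]
240,270 [np.float64(10.3), np.float64(-34.7), np.float64(79.7)]
215,265 [np.float64(7.7), np.float64(-52.2), np.float64(79.0)]
200,230 [np.float64(15.4), np.float64(-93.8), np.float64(-0.1)]
180,250 [np.float64(37.2), np.float64(-118.8), np.float64(0.3)]
200,285 [np.float64(-30.7), np.float64(-26.2), np.float64(163.2)]
time_s: 17.65
eef_pos: [540.5, 83.8, 112.4]
ee_rot: [0.0, 0.733, 0.68, 0.0]
force: [0.1, -1.8, 5.3]
grip_width: 0.299
17.65 [540.5  83.8 112.4] [-18.8  17.5] [ 0.1 -1.8  5.3] 0.299 [-0.06  0.48  1.58 -0.    1.08 -1.56]
240,215 [np.float64(-0.2), np.float64(-52.7), np.float64(0.5)]
252,225 [np.float64(9.4), np.float64(-42.5), np.float64(0.2)]
228,250 [np.float64(28.3), np.float64(-63.3), np.float64(14.0)]
240,270 [np.float64(45.5), np.float64(-52.8), np.float64(18.8)]
200,230 [np.float64(11.6), np.float64(-89.8), np.float64(9.1)][ WARN:0@0.329] global loadsave.cpp:1063 imwrite_ Unsupported depth image for selected encoder is fallbacked to CV_8U.
```

View pics/cw16.png

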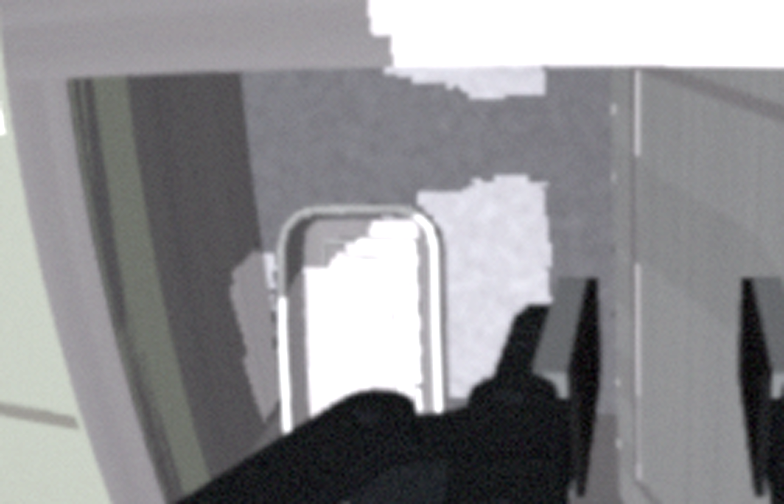

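The tin lies flat on the bin floor, rim at z ≈ 14–19 mm. I'll withdraw straight up so the flap follows.

```bash
python3 -m pendant '[[[0.4,0,0,0.015,0],[0.4,0,0,0.03,0],[0.4,0,0,0.045,0],[0.4,0,0,0.06,0],[0.4,0,0,0.08,0],[0.4,0,0,0.11,0],[0.4,0,0,0.15,0],[0.4,0,0,0.19,0],[0.4,-0.04,0,0.22,0],[0.4,-0.09,0,0.22,0],[0.4,-0.14,0,0.22,0],[0.4,-0.18,0,0.22,0],[0.4,-0.18,0,0.22,0],[0.4,-0.18,0,0.22,0],[0.4,-0.18,0,0.22,0]]]'; python3 look.py 17 wrist side top
```

```text
time_s: 19.2
eef_pos: [361.0, 83.9, 331.9]
ee_rot: [-0.0, 0.733, 0.68, -0.0]
force: [-1.0, -0.1, -0.3]
grip_width: 0.301
19.2 [361.   83.9 331.9] [-197.8    4.3] [-1.  -0.1 -0.3] 0.301 [-0.09 -0.1   1.7   0.    1.54 -1.59]
```

View pics/side17.png

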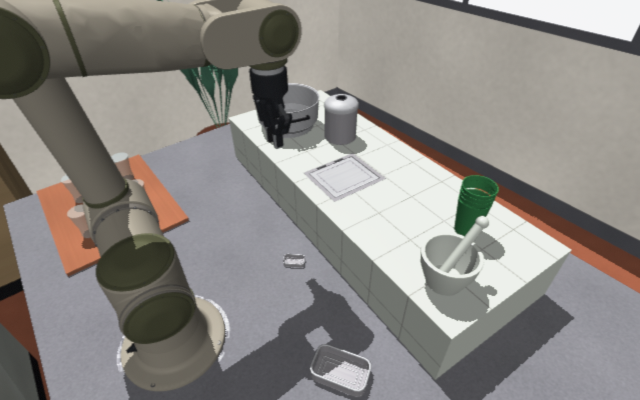

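View pics/top17.png

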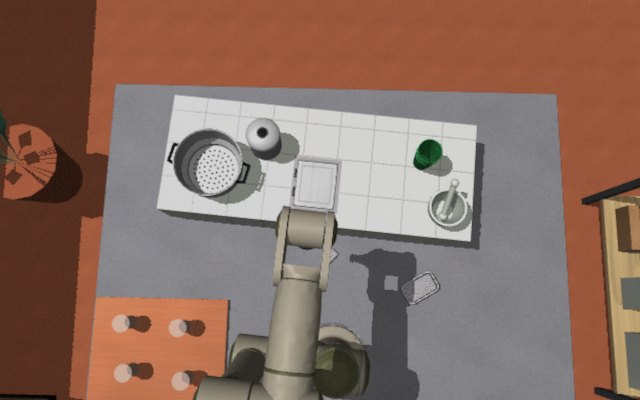

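```bash
python3 - <<'E'
from h import *
a=np.load('top0.npz');b=np.load('top17.npz');i=vision.camera_info('top');F=f(i)
for u,v in((300,186),(316,186),(330,186)):
    z=np.median(b['d'][v-1:v+2,u-1:u+2]);c=np.array([(u-i['cx'])/F*z,(v-i['cy'])/F*z,z]);X=i['R'].T@(c-i['t']);print('flap',led(X),X[2].round(1))
for n,(x0,y0,x1,y1) in dict(canister=(240,110,290,165),cups=(405,130,450,175),mortar=(420,170,480,235),steamer=(160,120,255,200)).items():
    g=[cv2.cvtColor(k['p'],cv2.COLOR_RGB2GRAY)[y0:y1,x0:x1].astype(np.float32) for k in(a,b)];print(n,cv2.phaseCorrelate(*g,cv2.createHanningWindow((x1-x0,y1-y0),cv2.CV_32F)))
E
```

```text
flap [-10.2  48.2] 158.1
flap [-5.6 -2.4] 160.2
flap [ -1.  -46.6] 159.2
canister ((-0.008567638813726575, -0.05611649401912544), 0.9687963743209839)
cups ((0.5727485664255454, 0.4794071930612418), 0.9933521510936596)
mortar ((-0.02459407718858131, -0.019826822718364667), 0.9800290873757115)
steamer ((0.016802255767359497, -0.015130872681496044), 0.9922040610263745)
```

The flap is shut and flush (z ≈ 159–160 along it), the tin is inside, the hand is clear and the bystanders are in place.

```bash
python3 -c "
from rig import order;print(order.finish_job())"
```

```text
the job is handed in; nothing more can be done
None
```

The anchovy tin is in the scrap bin and I have handed the job in at about 19 s; no verdict is reported.

**Method:**
- I pushed the tin square to the lip with both fingertips, then turned it on the ledge between the fingers. That left its nose overhanging the mouth by about 29 mm. Closing on it for the turn was a light grip on its sides, not a lift.
- With the tool always vertical, both fingertips stay at one height. So one finger pressed the flap near the hinge while the other, inside the nose, tipped and pushed the tin over.
- The tin jammed briefly between the lip and the finger. Closing the jaws while still holding the flap freed it.

**Last checks:**

| What | Measured |
|---|---|
| Flap during the step 1 hold | 0.28 rad by wrist depth, held for more than 0.2 s |
| Flap while the tin went over | 0.8 to 1.2 rad, wrist force about 25 N at most |
| Tin at rest | Flat on the bin floor, rim at z about 14–19 mm |
| Flap at the end | Shut, z about 158–160 mm along it |
| Canister, mortar, steamer | No measurable shift |
| Cups | About 0.7 px, roughly 2 mm, against the 30 mm limit |

Contact of the pushing finger with the tin during step 1 was not measured directly. I inferred it from the tin staying tipped.

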